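Lock the filter barrel's knurled ring in the bench jaws

TASK

Carry the filter barrel that wears the knurled lock ring to the steel bench jaws and lower it (do not drop it) between them, foot flat on the jaws' base and about midway along the channel, so that the jaws keep the barrel from turning; then let go. Take hold of the lock ring and turn it clockwise, seen from above, right up to its stop, and leave the barrel standing in the jaws. Do not tip the barrel over or push the spare barrel, beaker, jar or screwdriver about.

Things in the scene. Friction and masses are not known exactly. Their poses are not given: they have to be found in the camera images.
- barrel: filter barrel, 125 mm tall, about 0.5 kg (varies), upright on the table. Rectangular aluminium foot 70 mm (its x) by 44 mm (its y), 35 mm high; above it a round body 50 mm across to 63 mm, the knurled lock ring, then a plain neck. Origin: centre of the foot's underside; z up its axis. Thin black lines on the neck's top, the body and the foot's top point along its +x. Fits the jaws either way round.
- ring_mid (a point): point on the barrel's axis at mid-height of the lock ring, 77 mm above the barrel's underside. The knurled steel ring is 58 mm across and spans 63 to 91 mm above the underside
- neck_top (a point): centre of the top face of the barrel's neck, 125 mm above its underside. The plain round steel neck is 30 mm across and rises 34 mm above the ring
- lock_ring (a joint): angle of the ring on the barrel, rad: grows as the ring turns clockwise seen from above; starts at 0.3 to 1.2; hard stop at 2.40 = locked, where the black line on the ring's top and side meets the barrel's own lines. Plain friction of 0.25 N m, more than the barrel standing free on the table can resist without turning along; stays where left, does not rise or sink.
- jaws: fixed dark steel bench jaws: base plate 110 x 110 mm, 12 mm thick, with two parallel bars 90 mm long and a channel 49 mm wide between them, open above and at both ends. Inner faces upright to 28 mm above the table, then leaning outward to the top at 38 mm, mouth 61 mm wide. Origin: centre of the base's underside, under the channel's middle; x along the channel, y across, z up.
- seat (a point): middle of the channel's floor, 12 mm above the table: where the centre of the barrel's underside belongs, the foot's long side along the channel
- spare: bystander: spare round barrel without ring, 60 mm across at the foot, 85 mm tall; origin under its centre
- beaker: bystander: glass beaker 60 mm across, 75 mm tall; origin under its centre
- amber_jar: bystander: amber jar 64 mm across, 100 mm tall; origin under its centre
- driver: bystander: screwdriver with black handle lying on the table; origin under its middle
- vial_tray: bystander, fixed: black tray 100 x 190 mm of small capped vials, 55 mm tall; origin under its centre
There are look-alikes about, which are no part of the job. Leave any green or pink look-alike of the barrel alone.

How it is judged:
By the outcome, as a careful person would: the job done as asked, in the order asked, and still so for the second after the job is handed in, with the robot touching nothing.
It also fails if it takes over 61 s, if anything falls off the work surface, if the arm or the gripper's body presses on something with over 40 N, if the wrist force passes 120 N, or if a joint passes its speed limit or range.

ROBOT

A 6-joint arm with a two-finger parallel gripper is mounted at the origin on the work surface. World frame = base frame: x ahead of the robot, y to its left, z up, the work surface at z = 0. Lengths are in m, angles in degrees, forces in N, time in s.
With the tool pointing down it reaches from about 0.25 to 0.725 m from the base axis. Payload 9.7 kg.
Tool frame: the origin (TCP) lies at the very end of the fingers, on their centre line; the grasp point (between the pads) lies 19 mm behind it; z points along the fingers, y is the direction in which the jaws open and shut (so a half turn about z gives the same grasp; the last joint's range is limited). The gripper opens to 85 mm and grips with 20 to 120 N. Pads are 22 mm wide; open, the fingers measure 114 mm over their backs; the gripper's body (76 mm by 85 mm) begins 54 mm behind the grasp point. The pads swing forward as they close: fully open they stand 13 mm farther back than shut.
Start: joints at [-63.312, 4.979, 10.078, 95.1, 0, 90], TCP at [0.247, -0.491, 0.231] pointing down, gripper open.
Joint ranges: [-179.16, 179.16], [-48.56, 103.87], [-65.8, 70.77], [-126.05, 130.52], [-82.76, 87.17], [-180, 180]. Speed limits (degrees/s): [127.2, 127.2, 147.25, 180, 180, 180].

INTERFACE

Orientations are given as [roll, pitch, yaw] about the fixed x, y, z axes, in that order (R = Rz(yaw) Ry(pitch) Rx(roll)).
In Python, from workcell import bot gives the robot as it stands.
- The arm moves only by the shell command python3 -m pendant 'ROWS' [FORCE]. ROWS is JSON, a list that holds one entry, the list of rows, each a list of 7 numbers: the shift along the tool's x, y, z in cm, then the turn, a rotation vector about the tool's x, y, z in rad, then the opening in per cent of the stroke, from 0 (shut) to 100 (fully open). In form: [[[dx, dy, dz, ax, ay, az, gripper], ...]]. A call has 1 to 5 rows; each row shifts and turns the pose as measured when the row begins, along the tool's axes as they then stand; what a row does not reach is not made up. A row lasts 1/12 s, in which the tool goes at most 41.7 mm and 7.16 degrees, less where a joint would pass 70% of its speed; a pose out of reach is approached as far as the arm can. A call with a gripper value outside its range is refused whole. The fingers move at their own pace and stop on an object; FORCE is the grip in N (left out, the last holds). Time passes only in rows, so rows that do not move let the fingers close. It gives the time, the measured TCP pose, the force and the opening at its end, in the units of the state.
- bot.get_obs(): the state, without advancing time (a new reading comes with each control period).
- bot.camera(name): name is "side" or "top"; returns the picture (384x512x3 uint8, red, green, blue); there is no depth.
- bot.get_calibration(name): a dict with "intrinsics" (3x3 intrinsics, pixels), "D" ([k1, k2, p1, p2, k3] as OpenCV has them; the pictures are not rectified), "pose" (4x4, takes a point from camera to world coordinates). Camera axes: x right, y down, z forward; pixel columns grow to the right and rows downward; lengths in m; the calibration is good to about 2 mm. A picture is of the moment at which its call begins. get_calibration takes no time and is no camera call.
- bot.job_done(): hands the job in, once; it reports no verdict.
Trained networks look in the newest picture that a camera, given by its name, has taken for a name from the list of things; names that differ only in an ending like _2 or _b are one class to them, and where a whole thing is asked for, a point or a joint stands for the part that bears it (a point fixed in the world has none). Each returns a list of dicts, best first, with "confidence" (0 to 1); they miss things now and then, are a little off and sometimes report something else, mostly with a low value. They report only what shows in the picture. A call takes as long as a camera call. They do not tell look-alikes from the thing itself.
- bot.masks_of(camera, thing): "pixels" (384x512 bool, what is visible of it) and "extent" ([left, top, right, bottom] in pixels, round what is visible of it).
- bot.mark_of(camera, thing): "uv" ([column, row] in pixels: a listed point, or the origin of a listed thing).
The state is a dict: "time": time; "q": joint angles; "qd": joint speeds; "joint_efforts": joint torques, N m; "ee_pos": TCP position; "tcp_rot": TCP orientation; "wrist_force": force on the tool from outside, world axes, zero at the start; "torque": the same for the moment, N m; "opening": finger opening in m.
Only numpy, scipy, OpenCV 4.12 (cv2) and the standard library are available. Lean on these libraries where they do the work, as an engineer would, in place of code of your own. Each camera call takes 0.05 s, during which the arm holds its last target. There are 200 camera calls.

## Working session

There is one attempt and no reset: what is moved stays moved. The work goes in short steps, Python scripts to look and compute and a shell command to move; the robot and the scene stay as the last step left them, time stands still between calls to the robot, and variables do not carry over. Pictures are saved under pics/ and viewed, about 8 in all and at most 12, crops included, and the job is handed in when it is done.

```bash
mkdir -p pics; ls; cat > h.py <<'E'
import numpy as np, cv2
from workcell import bot
def cal(c):
    k=bot.get_calibration(c); return np.array(k["intrinsics"],float),np.array(k["D"],float),np.array(k["pose"],float)
def ray(c,uv):
    K,D,T=cal(c); p=cv2.undistortPoints(np.array([[uv]],float),K,D)[0,0]
    return T[:3,3],T[:3,:3]@np.array([p[0],p[1],1])
def onz(c,uv,z):
    o,d=ray(c,uv); return o+d*(z-o[2])/d[2]
def proj(c,P):
    K,D,T=cal(c); W=np.linalg.inv(T)
    return cv2.projectPoints(np.array(P,float).reshape(-1,3),cv2.Rodrigues(W[:3,:3])[0],W[:3,3],K,D)[0][:,0]
def tri(uvs):
    A=np.zeros((3,3));b=np.zeros(3)
    for c,uv in uvs:
        o,d=ray(c,uv); d=d/np.linalg.norm(d); M=np.eye(3)-np.outer(d,d); A+=M;b+=M@o
    return np.linalg.solve(A,b)
def save(c,n,img=None,crop=None,s=1):
    im=bot.camera(c) if img is None else img
    if crop: im=im[crop[1]:crop[3],crop[0]:crop[2]]
    cv2.imwrite(f"pics/{n}.png",cv2.resize(im[:,:,::-1],None,fx=s,fy=s,interpolation=cv2.INTER_CUBIC))
E
python3 - <<'E'
from h import *
np.set_printoptions(precision=3,suppress=True)
o=bot.get_obs(); print(o)
for c in("top","side"):
    im=bot.camera(c); save(c,c+"0",im,s=1.5)
    print(c,cal(c)[2][:3,3],cal(c)[2][:3,2])
    for t in("barrel","neck_top","ring_mid","jaws","seat","spare","beaker","amber_jar","driver","vial_tray"):
        z={"neck_top":.125,"ring_mid":.077,"seat":.012}.get(t,0)
        for m in bot.mark_of(c,t): print(t,np.array(m["uv"]),round(m["confidence"],2),onz(c,m["uv"],z))
E
```

```text
pics
{'time': 0.0, 'q': array([-63.311,   5.013,  10.034,  95.102,  -0.002,  89.998]), 'qd': array([-0.001,  0.042, -0.063,  0.058,  0.013, -0.002]), 'joint_efforts': array([  0.001, -52.039,  46.481,   0.016,   0.   ,  -0.   ]), 'ee_pos': array([ 0.247, -0.491,  0.231]), 'tcp_rot': array([-179.919,    0.002,   26.691]), 'wrist_force': array([-0.327,  0.186,  0.869]), 'torque': array([-0.03 ,  0.025,  0.031]), 'opening': 0.08573231880841439}
top [0.42  0.048 1.053] [ 0.133  0.    -0.991]
barrel [133.7 195. ] 0.95 [ 0.542  0.403 -0.   ]
barrel [181.  192.7] 0.86 [0.55  0.265 0.   ]
barrel [179.  233.3] 0.83 [0.433 0.266 0.   ]
barrel [222.9 231.1] 0.65 [0.441 0.141 0.   ]
neck_top [117.6 189.7] 0.98 [0.54  0.403 0.125]
neck_top [211.8 228.5] 0.66 [0.445 0.158 0.125]
neck_top [160.5 237.4] 0.62 [0.421 0.287 0.125]
neck_top [171.4 188.1] 0.57 [0.546 0.264 0.125]
ring_mid [164.1 232.8] 0.84 [0.433 0.29  0.077]
ring_mid [123.2 193.7] 0.68 [0.536 0.406 0.077]
ring_mid [218.2 230. ] 0.68 [0.443 0.147 0.077]
ring_mid [180.3 187.4] 0.55 [0.555 0.252 0.077]
jaws [338.8 204.1] 0.74 [ 0.523 -0.1
[... 888 characters left out ...]
272. ] 0.9 [0.426 0.286 0.077]
ring_mid [142.9 276.8] 0.75 [0.546 0.391 0.077]
ring_mid [259.8 236.8] 0.56 [0.44  0.152 0.077]
jaws [302.1 189.4] 0.68 [ 0.534 -0.2    0.   ]
jaws [109.4 260. ] 0.48 [0.726 0.338 0.   ]
seat [303.4 187.7] 0.64 [ 0.525 -0.192  0.012]
spare [258.9 221.4] 0.86 [0.54  0.007 0.   ]
spare [217.2 197.1] 0.69 [ 0.703 -0.026  0.   ]
beaker [301.9 244. ] 0.88 [0.402 0.029 0.   ]
beaker [304.2 187.2] 0.43 [ 0.535 -0.215  0.   ]
beaker [303.7 188.3] 0.18 [ 0.533 -0.208  0.   ]
amber_jar [280.9 153.9] 0.79 [ 0.709 -0.366  0.   ]
amber_jar [186.  272.1] 0.64 [0.556 0.265 0.   ]
driver [108.9 261.7] 0.56 [0.722 0.343 0.   ]
vial_tray [215.2 201. ] 0.96 [ 0.695 -0.006  0.   ]
```

View pics/top0.png

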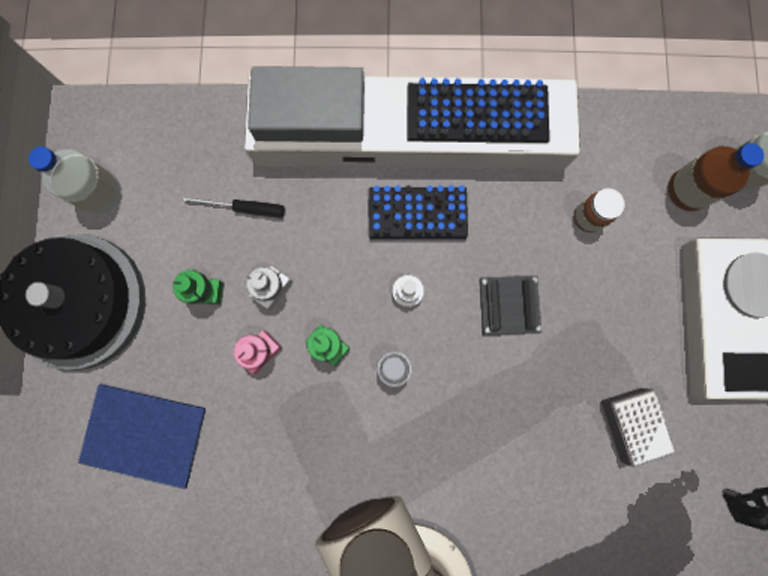

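View pics/side0.png

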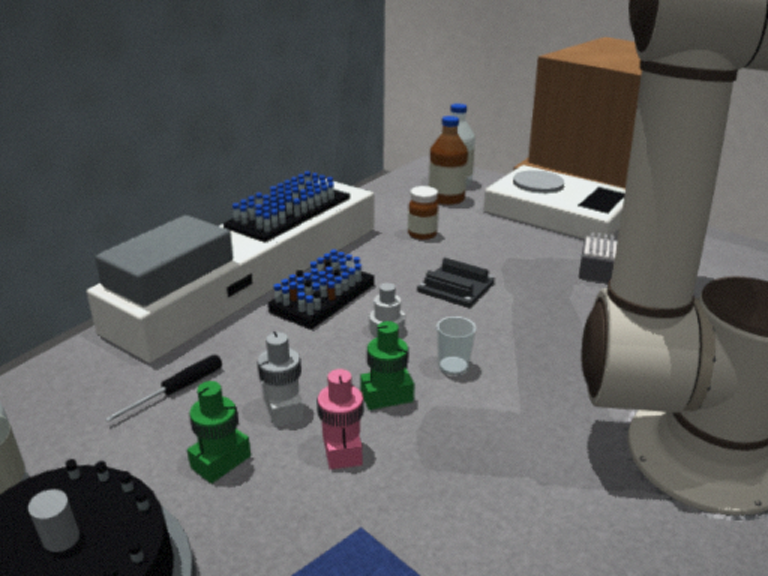

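The top view shows the silver barrel near (178,190), with green and pink look-alikes around it. The jaws are at (340,203), with the channel running roughly along world x. I'll zoom in on the barrel and the jaws.

```bash
python3 - <<'E'
from h import *
a=bot.camera("top");b=bot.camera("side")
R=lambda im,c:cv2.resize(im[c[1]:c[3],c[0]:c[2]],(400,400) if 1 else 0,interpolation=cv2.INTER_CUBIC)
t=R(a,(155,168,205,218));s=R(b,(146,210,226,290));j=R(a,(315,178,365,228));
top=np.hstack([t,s]); 
cv2.imwrite("pics/z.png",np.hstack([t,s])[:,:,::-1]); 
cv2.imwrite("pics/j.png",j[:,:,::-1])
print(proj("top",[[.552,.263,.125],[.552,.263,.091],[.552,.263,.035],[.552,.263,0]]),proj("side",[[.552,.263,.125],[.552,.263,.091],[.552,.263,0.035],[.552,.263,0]]))
np.set_printoptions(precision=4,suppress=True)
for _ in range(3):
    bot.camera("top");bot.camera("side")
    for n in("neck_top","ring_mid","barrel"):
        for m in bot.mark_of("top",n):
            if np.hypot(m["uv"][0]-176,m["uv"][1]-191)<9:
                for k in bot.mark_of("side",n):
                    if abs(k["uv"][0]-186)<10: print(n,tri([("top",m["uv"]),("side",k["uv"])]),m["uv"],k["uv"])
for c in("top","side"):
    bot.camera(c)
    for m in bot.masks_of(c,"barrel")+bot.masks_of(c,"jaws"): print(c,m["extent"],m["confidence"])
E
```

```text
[[172.06071636 185.89882039]
 [174.93326695 187.74492332]
 [179.2567012  190.52264307]
 [181.73089006 192.111816  ]] [[183.72745432 224.57770503]
 [184.92737829 238.20403052]
 [186.85522633 259.56519991]
 [188.02846228 272.25994162]]
neck_top [0.5445 0.2617 0.1294] [172.5, 189.2] [185.8, 223.5]
ring_mid [0.559  0.261  0.0721] [176.9, 185.6] [184.6, 244.1]
barrel [ 0.5563  0.2685 -0.0019] [180.5, 191.4] [183.8, 273.3]
barrel [0.5488 0.25   0.1152] [180.5, 191.4] [183.9, 225.2]
ring_mid [0.5497 0.2637 0.0828] [175.2, 188.9] [186.0, 242.0]
barrel [0.5575 0.2708 0.0091] [176.8, 187.3] [187.3, 270.7]
ring_mid [0.5591 0.258  0.0693] [177.8, 185.1] [186.6, 244.7]
ring_mid [0.5561 0.2664 0.0767] [173.2, 184.5] [186.6, 244.7]
barrel [0.5499 0.266  0.0005] [181.6, 194.2] [185.6, 272.8]
top [158.0, 220.0, 188.6, 250.9] 0.79
top [113.6, 181.1, 150.3, 201.5] 0.76
top [206.7, 217.2, 231.7, 244.5] 0.76
top [167.0, 178.6, 190.5, 208.3] 0.71
top [318.9, 183.2, 362.2, 223.4] 0.62
side [208.4, 249.5, 239.9, 314.2] 0.95
side [239.3, 212.1, 276.7, 270.9] 0.66
side [125.5, 252.8, 168.0, 323.2] 0.56
side [169.5, 220.8, 204.7, 283.6] 0.55
side [277.5, 170.1, 330.1, 200.8] 0.84
```

View pics/z.png

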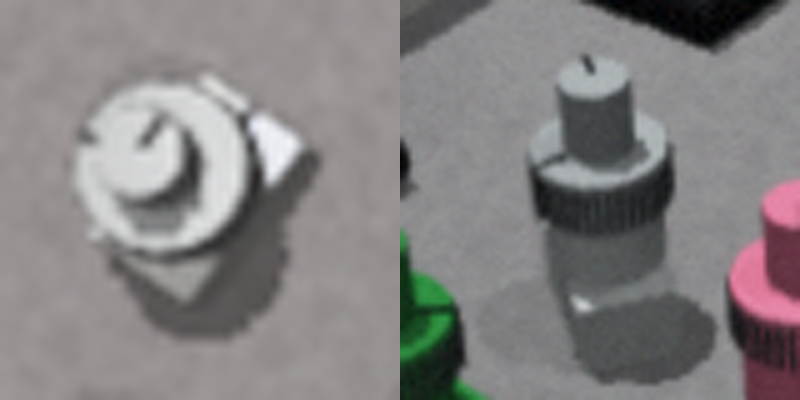

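View pics/j.png

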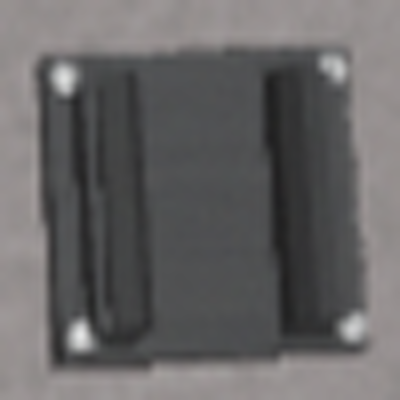

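The crops show the barrel's foot with its right corner at about (193,187) and its bottom corner at about (178,205.5). The neck line points along about -35° yaw. The ring line is about 105° counter-clockwise of it. The jaws' base corners and screws are clear, so I'll compute poses from them.

```bash
cat >> h.py <<'E'
def go(x,y,z,yaw):
    "delta to the target, in tool axes: cm and rad (tool pointing down)"
    from scipy.spatial.transform import Rotation as R
    o=bot.get_obs(); r=R.from_euler("xyz",o["tcp_rot"],degrees=True); t=R.from_euler("xyz",[180,0,yaw],degrees=True)
    return np.round(r.inv().apply(np.array([x,y,z])-o["ee_pos"])*100,2), np.round((r.inv()*t).as_rotvec(),3)
E
python3 - <<'E'
from h import *
np.set_printoptions(precision=4,suppress=True)
T=lambda x,y:(155+x/8-.44,168+y/8-.44); J=lambda x,y:(315+x/8-.44,178+y/8-.44); S=lambda x,y:(146+(x-400)/5-.4,210+y/5-.4)
print("neck",tri([("top",T(143,150)),("side",S(594,77))]), onz("top",T(143,150),.125),onz("side",S(594,77),.125))
print("ring",onz("top",T(163,165),.085), "ringmark",onz("top",T(85,135),.091))
l=[onz("top",T(*p),.125) for p in((146,147),(161,121))]; d=l[1]-l[0]; print("neck line",np.degrees(np.arctan2(d[1],d[0])))
l=[onz("side",S(*p),.125) for p in((594,74),(584,55))]; d=l[1]-l[0]; print("neck line side",np.degrees(np.arctan2(d[1],d[0])))
c=[onz("top",T(*p),.035) for p in((205,73),(305,150),(187,302))]; print("foot",c)
for a,b in((0,1),(1,2)):
    d=c[b]-c[a];print(np.linalg.norm(d),np.degrees(np.arctan2(d[1],d[0])))
print("footc",(c[0]+c[2])/2)
q=[onz("top",J(*p),.012) for p in((40,55),(345,48),(370,348),(52,365))]
s=[onz("top",J(*p),.012) for p in((62,78),(332,68),(352,327),(80,335))]
for k in(q,s):
    k=np.array(k);print(k.mean(0));print([np.degrees(np.arctan2(*(k[a]-k[b])[1::-1])) for a,b in((0,3),(1,2),(0,1),(3,2))])
print(go(.551,.263,.16,115))
E
```

```text
neck [0.5511 0.2622 0.1239] [0.5509 0.262  0.125 ] [0.5498 0.2633 0.125 ]
ring [0.5516 0.2643 0.085 ] ringmark [0.5605 0.2894 0.091 ]
neck line -27.789893992610242
neck line side -31.983433852810613
foot [array([0.5913, 0.262 , 0.035 ]), array([0.5644, 0.2257, 0.035 ]), array([0.5104, 0.265 , 0.035 ])]
0.045179237477597965 -126.57609488377965
0.06680978478252268 143.92124755038253
footc [0.5509 0.2635 0.035 ]
[ 0.5252 -0.1917  0.012 ]
[np.float64(1.6436705971975065), np.float64(3.4226840294449454), np.float64(92.08199747330366), np.float64(93.64716247620908)]
[ 0.5258 -0.1934  0.012 ]
[np.float64(3.371888427371124), np.float64(3.1095592069043), np.float64(92.8790516160522), np.float64(92.2980729165771)]
(array([ 61.04, -53.75,   7.13]), array([ 0.   ,  0.   , -1.541]))
```

```bash
A='[[[3.05,-2.69,0,0,0,0,100],[3.05,-2.69,0,0,0,0,100],[3.05,-2.69,0,0,0,0,100],[3.05,-2.69,0,0,0,0,100],[3.05,-2.69,0,0,0,0,100]]]' ; python3 -m pendant '[[[3.05,-2.69,0,0,0,0,100],[3.05,-2.69,0,0,0,0,100],[3.05,-2.69,0,0,0,0,100],[3.05,-2.69,0,0,0,0,100],[3.05,-2.69,0,0,0,0,100]]]'
python3 -c "
from h import *
print(go(.551,.263,.16,115),bot.get_obs()['q'])"
```

```text
time: 3.17
ee_pos: [0.3224, -0.3025, 0.2278]
tcp_rot: [-179.8, 0.1, 26.1]
wrist_force: [1.0, 0.6, 0.1]
opening: 0.0853
(array([ 45.41, -40.72,   6.83]), array([-3.000e-03, -1.000e-03, -1.552e+00])) [-4.31674948e+01 -9.59757406e+00 -4.40509014e+00  9.53679367e+01
 -1.70673897e-02  1.10753090e+02]
```

```bash
python3 -m pendant '[[[3.05,-2.7,0,0,0,0,100],[3.05,-2.7,0,0,0,0,100],[3.05,-2.7,0,0,0,0,100],[3.05,-2.7,0,0,0,0,100],[3.05,-2.7,0,0,0,0,100]]]' >/dev/null
python3 -m pendant '[[[3.05,-2.7,0,0,0,0,100],[3.05,-2.7,0,0,0,0,100],[3.05,-2.7,0,0,0,0,100],[3.05,-2.7,0,0,0,0,100],[3.05,-2.7,0,0,0,0,100]]]' >/dev/null
python3 -m pendant '[[[3.05,-2.7,0,0,0,0,100],[3.05,-2.7,0,0,0,0,100],[3.05,-2.7,0,0,0,0,100],[0,0,0,0,0,-0.12,100],[0,0,0,0,0,-0.12,100]]]' >/dev/null
python3 -m pendant '[[[0,0,0,0,0,-0.12,100],[0,0,0,0,0,-0.12,100],[0,0,0,0,0,-0.12,100],[0,0,0,0,0,-0.12,100],[0,0,0,0,0,-0.12,100]]]' >/dev/null
python3 -m pendant '[[[0,0,0,0,0,-0.12,100],[0,0,0,0,0,-0.12,100],[0,0,0,0,0,-0.12,100],[0,0,0,0,0,-0.12,100],[0,0,0,0,0,-0.12,100]]]' 
python3 -c "
from h import *
print(go(.551,.263,.16,115),bot.get_obs()['q'])"
```

```text
time: 5.25
ee_pos: [0.5246, 0.2118, 0.2267]
tcp_rot: [179.9, 0.1, 111.7]
wrist_force: [-0.3, 0.1, -0.1]
opening: 0.0854
(array([3.79, 4.34, 6.68]), array([ 0.002,  0.001, -0.057])) [ 2.20226088e+01  6.93346371e+00  1.16891952e+01  9.46274894e+01
 -7.25237933e-02  9.02954490e+01]
```

```bash
python3 -m pendant '[[[1.9,2.17,0,0,0,0,100],[1.9,2.17,0,0,0,0,100],[0,0,2,0,0,0,100],[0,0,2,0,0,0,100],[0,0,2,0,0,0,100]]]' >/dev/null
python3 -c "
from h import *
print(go(.551,.263,.095,112))
save('side','s1',s=3,crop=(90,130,290,310))"
```

```text
(array([-0.19, -0.52,  7.51]), array([0.011, 0.001, 0.005]))
```

View pics/s1.png

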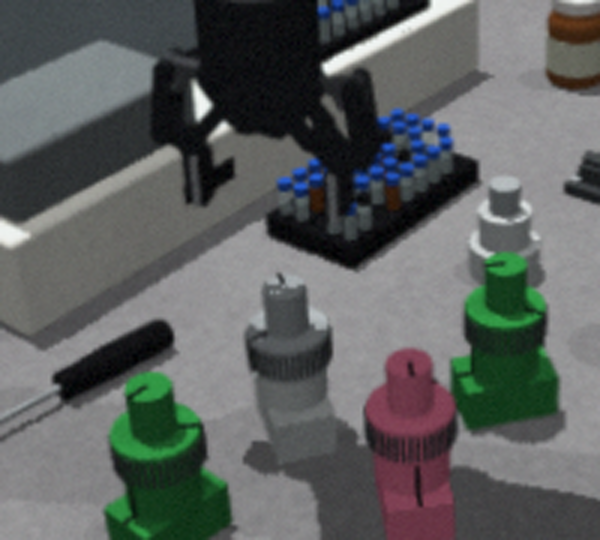

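The open fingers straddle the silver barrel, whose neck top is at crop (285,285) = px (185,225). I'll centre and descend.

```bash
python3 -m pendant '[[[-0.2,-0.5,1,0,0,0,100],[0,0,2,0,0,0,100],[0,0,2,0,0,0,100],[0,0,1.5,0,0,0,100],[0,0,0,0,0,0,100]]]' 
python3 -c "
from h import *
print(go(.551,.263,.095,112))"
```

```text
time: 6.13
ee_pos: [0.5485, 0.2614, 0.0981]
tcp_rot: [179.8, 0.1, 112.3]
wrist_force: [0.1, -0.3, -0.0]
opening: 0.0856
(array([0.06, 0.29, 0.31]), array([0.003, 0.001, 0.005]))
```

```bash
python3 -m pendant '[[[0,0.3,0.2,0,0,0,100],[0,0,0,0,0,0,60],[0,0,0,0,0,0,0],[0,0,0,0,0,0,0],[0,0,0,0,0,0,0]]]' 50 >/dev/null
python3 -m pendant '[[[0,0,0,0,0,0,0],[0,0,0,0,0,0,0],[0,0,0,0,0,0,0],[0,0,0,0,0,0,0],[0,0,0,0,0,0,0]]]' 70
python3 -c "
from h import *
print(go(.551,.263,.095,112))"
```

```text
time: 6.97
ee_pos: [0.5527, 0.2631, 0.1014]
tcp_rot: [179.6, 0.1, 112.3]
wrist_force: [-0.7, 1.1, -1.5]
opening: 0.0284
(array([ 0.05, -0.17,  0.64]), array([0.007, 0.001, 0.005]))
```

```bash
python3 -m pendant '[[[0,0,-1,0,0,0,0],[0,0,-2,0,0,0,0],[0,0,-3,0,0,0,0],[0,0,-3,0,0,0,0],[0,0,-3,0,0,0,0]]]'
python3 -m pendant '[[[0,0,-2,0,0,0,0],[0,0,-1,0,0,0,0],[0,0,0,0,0,0,0]]]'
python3 -c "
from h import *
print(go(.5255,-.1925,.25,151.3))
save('side','s2',s=3,crop=(90,130,290,310))"
```

```text
time: 7.38
ee_pos: [0.5478, 0.2609, 0.2163]
tcp_rot: [-179.3, 0.1, 112.3]
wrist_force: [0.4, 0.0, -6.4]
opening: 0.0279
time: 7.63
ee_pos: [0.5487, 0.2612, 0.2558]
tcp_rot: [-179.7, 0.1, 112.3]
wrist_force: [-0.3, 0.7, -6.3]
opening: 0.0279
(array([-41.11, -19.35,   0.76]), array([-0.005,  0.001, -0.681]))
```

View pics/s2.png

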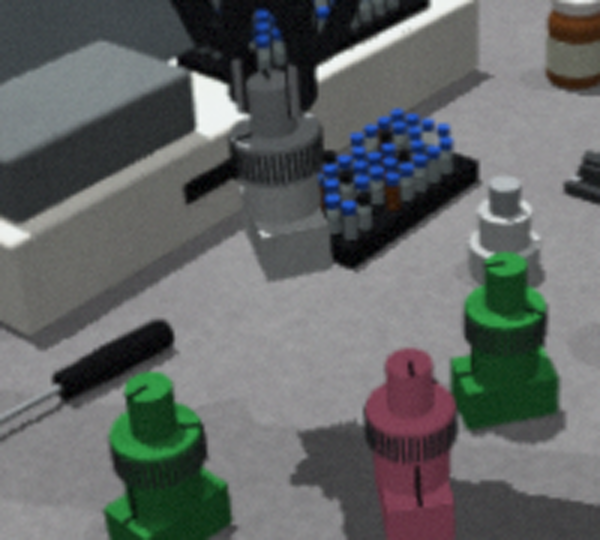

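The barrel is held upright in the gripper (neck at crop (265,80)). I'll carry it across now.

```bash
python3 -m pendant '[[[-1,-0.47,0,0,0,0,0],[-2,-0.94,0,0,0,0,0],[-2.9,-1.37,0,0,0,0,0],[-2.9,-1.37,0,0,0,0,0],[-2.9,-1.37,0,0,0,0,0]]]' |grep -E "ee|opening"
python3 -m pendant '[[[-2.9,-1.37,0,0,0,0,0],[-2.9,-1.37,0,0,0,0,0],[-2.9,-1.37,0,0,0,0,0],[-2.9,-1.37,0,0,0,0,0],[-2.9,-1.37,0,0,0,0,0]]]' |grep -E "ee|opening"
python3 -m pendant '[[[-2.9,-1.37,0,0,0,0,0],[-2.9,-1.37,0,0,0,0,0],[-2.9,-1.37,0,0,0,0,0],[-2.0,-0.94,0,0,0,0,0],[-1,-0.47,0,0,0,0,0]]]' |grep -E "ee|opening"
python3 -m pendant '[[[0,0,0,0,0,-0.06,0],[0,0,0,0,0,-0.11,0],[0,0,0,0,0,-0.11,0],[0,0,0,0,0,-0.11,0],[0,0,0,0,0,-0.11,0]]]' |grep -E "ee|opening"
python3 -m pendant '[[[0,0,0,0,0,-0.11,0],[0,0,0,0,0,-0.05,0],[0,0,0,0,0,0,0]]]'
python3 -c "
from h import *
print(go(.5255,-.1925,.25,151.3),bot.get_obs()['q'])"
```

```text
ee_pos: [0.5398, 0.1316, 0.2471]
opening: 0.0278
ee_pos: [0.5271, -0.0383, 0.2405]
opening: 0.028
ee_pos: [0.515, -0.179, 0.2342]
opening: 0.0276
ee_pos: [0.5105, -0.183, 0.2271]
opening: 0.0277
time: 9.6
ee_pos: [0.5086, -0.1824, 0.2234]
tcp_rot: [-178.5, -2.6, 151.8]
wrist_force: [0.5, -0.7, -6.6]
opening: 0.028
(array([-1.85, -0.17, -2.74]), array([-0.026, -0.045,  0.01 ])) [-19.16696596   6.35025801  10.62345116  97.06274548  -1.0611779
   8.99101031]
```

```bash
python3 -m pendant '[[[-0.9,-0.1,0,-0.013,-0.022,0,0],[-0.9,-0.1,0,-0.013,-0.022,0,0],[0,0,1.5,0,0,0,0],[0,0,1.5,0,0,0,0],[0,0,1,0,0,0,0]]]' |grep -E "ee|opening"
python3 -m pendant '[[[0,0,1,0,0,0,0],[0,0,0,0,0,0,0]]]'
python3 -c "
from h import *
print(go(.5255,-.1925,.165,151.3),bot.get_obs()['q'])
a=bot.camera('top');b=bot.camera('side')
R=lambda im,c:cv2.resize(im[c[1]:c[3],c[0]:c[2]],(400,400),interpolation=cv2.INTER_CUBIC)
cv2.imwrite('pics/p3.png',np.hstack([R(a,(310,160,390,240)),R(b,(265,120,345,200))])[:,:,::-1])
for t in('neck_top','ring_mid','barrel'):
  print(t,[(m['uv'],round(m['confidence'],2)) for m in bot.mark_of('side',t)])
"
```

```text
ee_pos: [0.5263, -0.1944, 0.1817]
opening: 0.0274
time: 10.18
ee_pos: [0.5258, -0.1947, 0.1684]
tcp_rot: [179.7, 0.4, 151.3]
wrist_force: [-0.6, 0.1, -6.7]
opening: 0.0279
(array([0.14, 0.17, 0.34]), array([ 0.005,  0.007, -0.001])) [-20.43735946   5.17133295   3.31198949  87.71937905   0.23749527
   8.3105623 ]
neck_top [([257.7, 217.5], 0.85), ([224.2, 255.6], 0.81), ([309.8, 127.7], 0.77), ([135.7, 257.0], 0.71)]
ring_mid [([227.8, 271.7], 0.95), ([306.1, 141.8], 0.81), ([254.6, 235.1], 0.74), ([142.1, 277.0], 0.56)]
barrel [([258.6, 265.9], 0.96), ([227.3, 300.1], 0.89), ([303.5, 167.6], 0.87), ([148.8, 312.0], 0.83)]
```

View pics/p3.png

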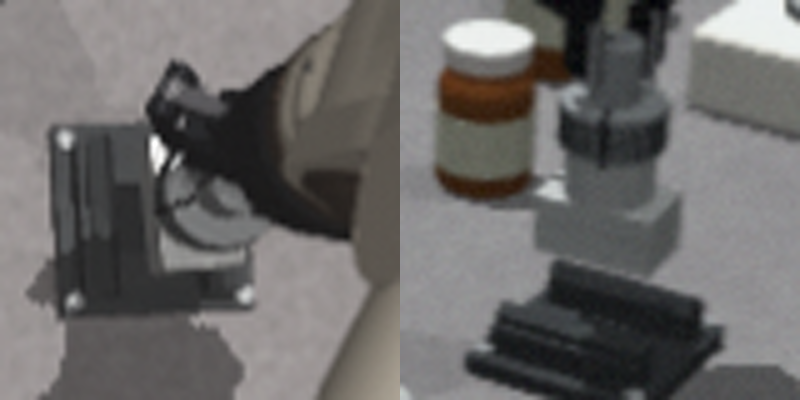

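The crops show the foot hanging above the jaws and visually parallel to the channel. I'll compare the foot's corners with predictions.

```bash
python3 - <<'E'
from h import *
from scipy.optimize import least_squares
np.set_printoptions(precision=4,suppress=True)
# (cam,uv,local)
obs_s=[((137,252),0),((242,276),1),((680-400,240),2),((538-400,205),3),((640-400,225),4),((682-400,195),5)]
def c(sx,sy,z): return [sx*.035,sy*.022,z]
def model(p):
    x,y,z,w=p; R=np.array([[np.cos(w),-np.sin(w),0],[np.sin(w),np.cos(w),0],[0,0,1]])
    L=np.array([c(1,1,0),c(-1,1,0),c(-1,-1,0),c(1,1,.035),c(-1,1,.035),c(-1,-1,.035)])
    return L@R.T+[x,y,z]
uv=np.array([(265+a/5-.4,120+b/5-.4) for (a,b),_ in obs_s])
tl=[(162,270),(245,266)]; tuv=np.array([(310+a/5-.4,160+b/5-.4) for a,b in tl])
def res(p):
    P=model(p)
    # top view: near (-x) face corners, top edge of the foot
    return np.r_[(proj("side",P)-uv).ravel(),(proj("top",P[[1,2]])-tuv).ravel()]
for p0 in([.526,-.195,.065,.05],):
    r=least_squares(res,p0,loss="soft_l1");print(r.x,np.degrees(r.x[3]));print(r.fun.reshape(-1,2))
E
```

```text
[ 0.5286 -0.2057  0.0622  0.0599] 3.4307847914402854
[[-0.8702 -0.3266]
 [ 0.8729  1.1323]
 [-0.0261  2.1113]
 [-0.537  -2.2484]
 [ 2.1224 -0.1739]
 [ 0.48   -0.1699]
 [ 0.0916 -0.4526]
 [-0.4274 -0.442 ]]
```

```bash
python3 -m pendant '[[[0.1,0.2,0.5,0,0,0,0],[0.05,0.05,1,0.005,0.007,0,0],[0,0,0.8,0,0,0,0],[0,0,0.5,0,0,0,0],[0,0,0,0,0,0,0]]]'
python3 -c "
from h import *
print(go(.5255,-.1925,.13,151.3),bot.get_obs()['torque'])
a=bot.camera('top');b=bot.camera('side')
R=lambda im,c:cv2.resize(im[c[1]:c[3],c[0]:c[2]],(400,400),interpolation=cv2.INTER_CUBIC)
cv2.imwrite('pics/p4.png',np.hstack([R(a,(315,175,365,225)),R(b,(275,140,335,200))])[:,:,::-1])
"
```

```text
time: 10.85
ee_pos: [0.5281, -0.1917, 0.1425]
tcp_rot: [180.0, 0.3, 151.3]
wrist_force: [0.1, 0.2, -6.0]
opening: 0.0281
(array([ 0.19, -0.2 ,  1.25]), array([0.001, 0.006, 0.   ])) [-0.02519155  0.00420103 -0.00612849]
```

View pics/p4.png

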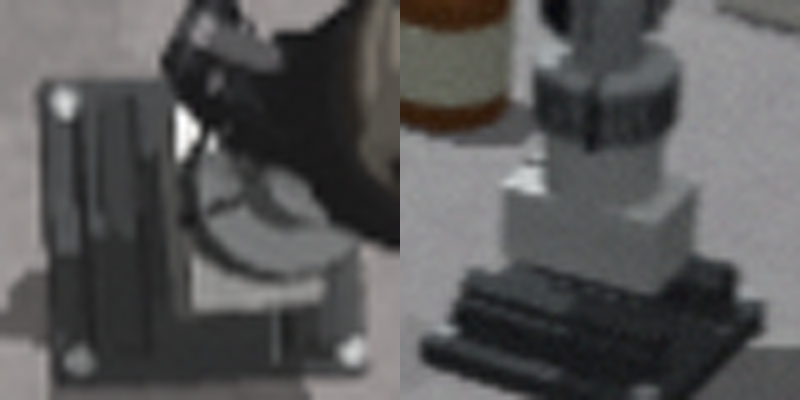

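```bash
python3 - <<'E'
from h import *
np.set_printoptions(precision=1,suppress=True)
w=np.radians(3);R=np.array([[np.cos(w),-np.sin(w)],[np.sin(w),np.cos(w)]])
for z in(.041,.076):
    L=np.array([[.035,.022],[-.035,.022],[-.035,-.022],[.035,-.022]])@R.T+[.528,-.192]
    P=np.c_[L,[z]*4]
    print(z,"top",(proj("top",P)-[315,175]+.44).dot(8*np.eye(2)).tolist())
    print(z,"side",((proj("side",P)-[275,140]+.42)*6.667+[400,0]).tolist())
L=np.array([[.045,.0245],[-.045,.0245],[-.045,-.0245],[.045,-.0245]])@R.T+[.5255,-.1925]
print("channel floor",((proj("top",np.c_[L,[.012]*4])-[315,175]+.44)*8).tolist())
L=np.array([[.045,.0305],[-.045,.0305],[-.045,-.0305],[.045,-.0305]])@R.T+[.5255,-.1925]
print("mouth",((proj("top",np.c_[L,[.038]*4])-[315,175]+.44)*8).tolist());print(((proj("side",np.c_[L,[.038]*4])-[275,140]+.42)*6.667+[400,0]).tolist())
E
```

```text
0.041 top [[152.13150844154146, 113.35079371690905], [165.67045777256047, 313.91519815089123], [291.9249418556328, 308.69074210949543], [277.30581996457704, 108.43193769421988]]
0.041 side [[492.467449587401, 257.99861680180976], [643.1170338083056, 301.57441642992], [689.0525225918796, 258.74724749772645], [541.2065842938938, 217.2006038478773]]
0.076 top [[174.03782595257192, 99.18521889414934], [188.26966128168763, 306.7015980356084], [318.91489667928545, 301.2957646102484], [303.5248823383422, 94.1145972393929]]
0.076 side [[495.8238885683156, 183.2367306124314], [648.5915854228682, 225.60987983135038], [694.9358813353158, 184.21664791084532], [545.0683412917583, 143.82863488650455]]
channel floor [[127.76985877749895, 103.9656086548871], [144.43012573022637, 355.0305542469889], [281.4144281491958, 349.31222606035635], [263.294116550494, 98.65453392472797]]
mouth [[125.7864279005562, 94.26813346223254], [142.8607285121807, 351.61896976782236], [317.64349186280333, 344.31970391471145], [298.6582437126094, 87.5106639156859]]
[[467.1780462025323, 267.52475167766744], [661.6262559269929, 324.2811739749107], [724.4914156057355, 264.23963762909887], [535.051001670309, 211.11285839070337]]
```

```bash
python3 -m pendant '[[[0.1,-0.1,0.4,0,0.006,0,0],[0,0,0.6,0,0,0,0],[0,0,0.4,0,0,0,0],[0,0,0,0,0,0,0]]]'
python3 -c "
from h import *
print(go(.5255,-.1925,.13,151.3),bot.get_obs()['torque'])"
```

```text
time: 11.28
ee_pos: [0.5272, -0.1925, 0.1292]
tcp_rot: [179.9, 0.1, 151.3]
wrist_force: [0.2, 0.6, -6.4]
opening: 0.0273
(array([ 0.15, -0.08, -0.08]), array([0.001, 0.002, 0.   ])) [ 0.01120455 -0.01264315 -0.00385009]
```

Underside is now at about 28 mm with no contact. I'll keep lowering gently.

```bash
python3 -m pendant '[[[0.1,0,0.4,0,0,0,0],[0,0,0.4,0,0,0,0],[0,0,0,0,0,0,0]]]'
python3 -m pendant '[[[0,0,0.4,0,0,0,0],[0,0,0.3,0,0,0,0],[0,0,0,0,0,0,0]]]'
```

```text
time: 11.53
ee_pos: [0.5262, -0.1921, 0.1203]
tcp_rot: [179.9, 0.1, 151.3]
wrist_force: [-0.9, -0.3, -5.8]
opening: 0.028
time: 11.78
ee_pos: [0.5265, -0.1923, 0.1136]
tcp_rot: [179.9, 0.2, 151.3]
wrist_force: [-1.0, -0.4, -2.6]
opening: 0.028
```

```bash
python3 -m pendant '[[[0,0,0.15,0,0,0,0],[0,0,0,0,0,0,0]]]'
python3 -m pendant '[[[0,0,0,0,0,0,60],[0,0,0,0,0,0,100],[0,0,0,0,0,0,100],[0,0,0,0,0,0,100],[0,0,0,0,0,0,100]]]'
python3 -m pendant '[[[0,0,-1,0,0,0,100],[0,0,-2,0,0,0,100],[0,0,-2,0,0,0,100],[0,0,-1,0,0,0,100],[0,0,0,0,0,0,100]]]'
python3 -c "
from h import *
np.set_printoptions(precision=4,suppress=True)
print(bot.get_obs()['q'])
a=bot.camera('top');b=bot.camera('side')
R=lambda im,c:cv2.resize(im[c[1]:c[3],c[0]:c[2]],(400,400),interpolation=cv2.INTER_CUBIC)
cv2.imwrite('pics/p5.png',np.hstack([R(a,(315,165,375,225)),R(b,(275,135,335,195))])[:,:,::-1])
for t in('neck_top','ring_mid','barrel'):
  A=[m['uv'] for m in bot.mark_of('top',t) if m['uv'][0]>310];B=[m['uv'] for m in bot.mark_of('side',t) if m['uv'][0]>285 and m['uv'][1]<205]
  print(t,A,B,[tri([('top',A[0]),('side',B[0])]) if A and B else 0])
"
```

```text
time: 11.95
ee_pos: [0.527, -0.1927, 0.114]
tcp_rot: [179.9, 0.3, 151.3]
wrist_force: [0.4, 1.1, -6.6]
opening: 0.028
time: 12.37
ee_pos: [0.5285, -0.193, 0.116]
tcp_rot: [179.9, 0.6, 151.3]
wrist_force: [-0.9, 0.2, 0.4]
opening: 0.0848
time: 12.78
ee_pos: [0.5274, -0.1926, 0.1799]
tcp_rot: [179.9, 0.6, 151.3]
wrist_force: [1.2, -0.3, -0.3]
opening: 0.0852
[-20.0771   5.2053   4.6229  88.8559   0.0286   8.6243]
neck_top [[351.7, 198.8]] [[309.9, 146.5]] [array([ 0.5195, -0.1943,  0.1398])]
ring_mid [[347.4, 198.4]] [[305.2, 162.8]] [array([ 0.5284, -0.1954,  0.0879])]
barrel [[339.0, 200.5]] [[302.3, 188.6]] [array([ 0.5309, -0.1914,  0.0075])]
```

View pics/p5.png

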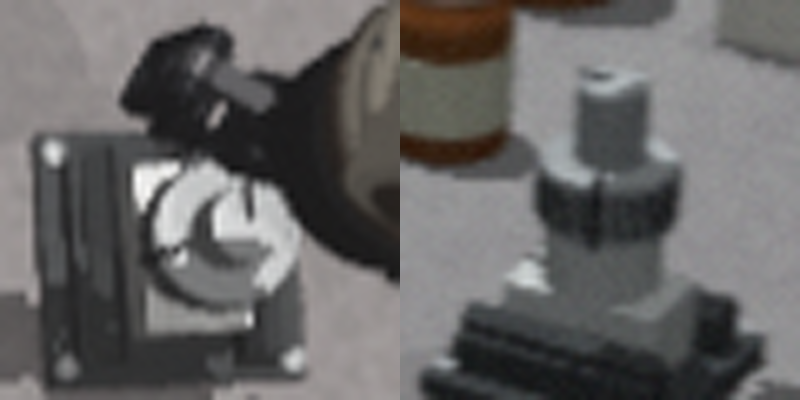

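The barrel is seated: in the side crop the foot is between the bars, and the neck line points along +x. The ring mark is about 97–100° counter-clockwise of the barrel's line. Next is the ring.

```bash
python3 -m pendant '[[[0,0,2,0.005,0.01,0,100],[0,0,2,0,0,0,100],[0,0,2,0,0,0,100],[0,0,1.5,0,0,0,100],[0,0,0,0,0,0,100]]]' 60
python3 -m pendant '[[[0,0,1,0,0,0,100],[0,0,1,0,0,0,100],[0,0,0,0,0,0,100]]]'
python3 -c "
from h import *
print(go(.527,-.1927,.07,151.3))"
```

```text
time: 13.6
ee_pos: [0.5259, -0.1922, 0.0977]
tcp_rot: [-179.8, -0.3, 151.3]
wrist_force: [-0.2, 0.7, 0.3]
opening: 0.0854
time: 13.85
ee_pos: [0.5257, -0.1922, 0.0765]
tcp_rot: [-179.8, -0.3, 151.3]
wrist_force: [-0.0, -0.1, -0.1]
opening: 0.0857
(array([-0.14,  0.02,  0.65]), array([-0.004, -0.006,  0.   ]))
```

```bash
python3 -m pendant '[[[-0.1,0,0.6,-0.004,-0.006,0,100],[0,0,0,0,0,0,60],[0,0,0,0,0,0,0],[0,0,0,0,0,0,0],[0,0,0,0,0,0,0]]]' 60
python3 -m pendant '[[[0,0,0,0,0,0,0],[0,0,0,0,0,0,0]]]' 60
python3 -c "
from h import *
print(go(.527,-.1927,.07,151.3),bot.get_obs()['torque'])"
```

```text
time: 14.27
ee_pos: [0.5271, -0.1934, 0.0715]
tcp_rot: [180.0, 0.2, 151.3]
wrist_force: [-0.2, 0.6, -6.2]
opening: 0.0568
time: 14.43
ee_pos: [0.5271, -0.1934, 0.0715]
tcp_rot: [-180.0, 0.2, 151.3]
wrist_force: [-0.1, -0.1, -2.2]
opening: 0.0563
(array([0.04, 0.06, 0.15]), array([-0.   ,  0.003, -0.   ])) [-0.11349224 -0.05495561 -0.05235926]
```

```bash
python3 -m pendant '[[[0,0,0,0,0,0.08,0],[0,0,0,0,0,0.1,0],[0,0,0,0,0,0.1,0],[0,0,0,0,0,0.1,0],[0,0,0,0,0,0.1,0]]]' 80
python3 -c "
from h import *
print(go(.527,-.1927,.0715,151.3),bot.get_obs()['torque'],bot.get_obs()['q'])"
```

```text
time: 14.85
ee_pos: [0.5261, -0.1934, 0.0717]
tcp_rot: [-180.0, 0.1, 122.9]
wrist_force: [-1.6, -1.4, -3.4]
opening: 0.0563
(array([0.01, 0.11, 0.02]), array([-0.001,  0.001, -0.496])) [-0.3538639   0.23678334  0.26033549] [-20.14133936   6.25338815  -6.20030603  77.49373525  -0.08148448
  36.9780039 ]
```

```bash
python3 -m pendant '[[[0,0,0,0,0,0.1,0],[0,0,0,0,0,0.1,0],[0,0,0,0,0,0.1,0],[0,0,0,0,0,0.1,0],[0,0,0,0,0,0.1,0]]]' 
python3 -m pendant '[[[0,0,0,0,0,0.1,0],[0,0,0,0,0,0.1,0],[0,0,0,0,0,0.1,0],[0,0,0,0,0,0.1,0]]]'
python3 -c "
from h import *
print(go(.527,-.1927,.0715,151.3),bot.get_obs()['torque'],bot.get_obs()['q'])
b=bot.camera('side');a=bot.camera('top')
R=lambda im,c:cv2.resize(im[c[1]:c[3],c[0]:c[2]],(400,400),interpolation=cv2.INTER_CUBIC)
cv2.imwrite('pics/p6.png',np.hstack([R(a,(315,165,375,225)),R(b,(275,135,335,195))])[:,:,::-1])"
```

```text
time: 15.27
ee_pos: [0.5252, -0.1942, 0.0718]
tcp_rot: [-179.9, 0.2, 92.8]
wrist_force: [-1.1, -1.3, -1.8]
opening: 0.056
time: 15.6
ee_pos: [0.5243, -0.1945, 0.0719]
tcp_rot: [-179.9, 0.3, 68.8]
wrist_force: [-1.5, -1.4, -2.1]
opening: 0.0561
(array([0.27, 0.19, 0.03]), array([-0.006,  0.003, -1.44 ])) [-0.18625692  0.24929774  0.30063988] [-20.19334222   6.2444173   -6.19000544  77.68420017  -0.32439464
  91.02993878]
```

```bash
for i in 1; do python3 -m pendant '[[[0.05,0.05,0,0,0,0.06,0],[0,0,0,0,0,0.06,0],[0,0,0,0,0,0.06,0]]]'; python3 -c "
from h import *
print(bot.get_obs()['torque'])"; python3 -m pendant '[[[0,0,0,0,0,0.06,0],[0,0,0,0,0,0.06,0]]]'; python3 -c "
from h import *
print(bot.get_obs()['torque'])"; done
```

```text
time: 15.95
ee_pos: [0.5243, -0.1945, 0.0719]
tcp_rot: [-179.9, 0.4, 59.1]
wrist_force: [-0.8, -0.6, -2.4]
opening: 0.0563
[-0.10919576  0.15069557  0.28736107]
time: 16.12
ee_pos: [0.524, -0.1944, 0.0719]
tcp_rot: [-179.9, 0.4, 52.4]
wrist_force: [-2.6, -1.0, -1.8]
opening: 0.0563
[-0.12232617  0.25074791  0.28806034]
```

```bash
python3 -m pendant '[[[0,0,0,0,0,0.06,0],[0,0,0,0,0,0.06,0]]]'; python3 -c "
from h import *
print(bot.get_obs()['torque'])"; python3 -m pendant '[[[0,0,0,0,0,0.06,0],[0,0,0,0,0,0.06,0]]]'; python3 -c "
from h import *
print(bot.get_obs()['torque'])"
```

```text
time: 16.28
ee_pos: [0.5237, -0.1943, 0.0719]
tcp_rot: [-179.9, 0.5, 45.7]
wrist_force: [-2.4, -0.9, -2.9]
opening: 0.0561
[-0.14647428  0.20433032  0.25390879]
time: 16.45
ee_pos: [0.5235, -0.1941, 0.0719]
tcp_rot: [-180.0, 0.5, 39.1]
wrist_force: [-1.4, -1.3, -2.0]
opening: 0.0561
[-0.30529788  0.20873575  2.6041107 ]
```

Torque jumped from 0.25 to 2.6 N·m, which is the stop. I'll give it a short confirming push, then release and look.

```bash
python3 -m pendant '[[[0,0,0,0,0,0.03,0],[0,0,0,0,0,0.01,0]]]'; python3 -c "
from h import *
print(bot.get_obs()['torque'])"; python3 -m pendant '[[[0,0,0,0,0,0,30],[0,0,0,0,0,0,100],[0,0,0,0,0,0,100],[0,0,0,0,0,0,100],[0,0,0,0,0,0,100]]]'
python3 -m pendant '[[[0,0,-1,0,0,0,100],[0,0,-2,0,0,0,100],[0,0,-3,0,0,0,100],[0,0,-3,0,0,0,100],[0,0,-3,0,0,0,100]]]'
python3 -m pendant '[[[-3,0,-1,0,0,0,100],[-4,0,0,0,0,0,100],[-4,0,0,0,0,0,100],[-4,0,0,0,0,0,100],[0,0,0,0,0,0,100]]]'
python3 -c "
from h import *
b=bot.camera('side');a=bot.camera('top')
R=lambda im,c:cv2.resize(im[c[1]:c[3],c[0]:c[2]],(400,400),interpolation=cv2.INTER_CUBIC)
cv2.imwrite('pics/p7.png',np.hstack([R(a,(315,165,375,225)),R(b,(275,135,335,195))])[:,:,::-1])
np.set_printoptions(precision=4,suppress=True)
for t in('neck_top','ring_mid','barrel','spare','beaker','amber_jar','driver'):
  z={'neck_top':.137,'ring_mid':.089,'barrel':.012}.get(t,0)
  print(t,[onz('top',m['uv'],z)[:2] for m in bot.mark_of('top',t)])"
```

```text
time: 16.62
ee_pos: [0.5227, -0.1945, 0.0718]
tcp_rot: [-180.0, 0.7, 37.4]
wrist_force: [-2.0, -3.8, -1.7]
opening: 0.0563
[-0.78788169  0.52294735  2.00399264]
time: 17.03
ee_pos: [0.5238, -0.1943, 0.0729]
tcp_rot: [179.9, 0.5, 38.0]
wrist_force: [0.7, -0.4, -0.4]
opening: 0.0853
time: 17.45
ee_pos: [0.5219, -0.1922, 0.1933]
tcp_rot: [-179.6, 0.8, 38.0]
wrist_force: [0.1, 0.3, -0.4]
opening: 0.0857
time: 17.87
ee_pos: [0.404, -0.2874, 0.2189]
tcp_rot: [179.5, 0.3, 38.4]
wrist_force: [0.0, 0.6, 0.5]
opening: 0.0854
neck_top [array([ 0.5299, -0.1943]), array([0.4531, 0.1559]), array([0.4218, 0.2815]), array([0.5458, 0.3945])]
ring_mid [array([0.5324, 0.3976]), array([ 0.5318, -0.192 ]), array([0.4486, 0.1614]), array([0.428 , 0.2884])]
barrel [array([0.4308, 0.2742]), array([0.5407, 0.3901]), array([0.4413, 0.1521]), array([ 0.5284, -0.19  ])]
spare [array([0.5469, 0.0031]), array([ 0.5174, -0.189 ])]
beaker [array([0.4051, 0.02  ])]
amber_jar [array([ 0.6932, -0.3548])]
driver [array([0.7113, 0.3413])]
```

View pics/p7.png

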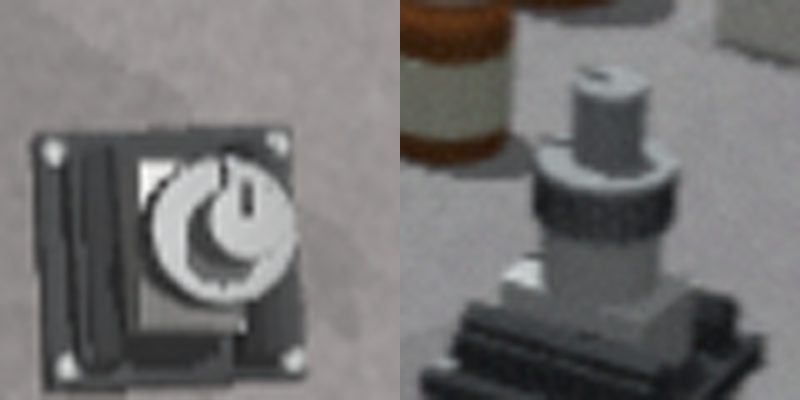

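The ring's line (top crop (230,165)) now points the same way as the neck line (248,195). The barrel stands upright in the jaws and nothing is touching it.

```bash
python3 -c "
from h import *
print(bot.get_obs()['time'],bot.job_done())"
```

```text
the job is handed in; nothing more can be done
18.3167 None
```

The job is done and handed in at 18.3 s. I carried the silver barrel to the jaws by its neck, lowered it into the channel and let go. Then I gripped the lock ring, turned it about 112–114° clockwise to its stop, released it and moved clear.

**What the last checks showed**
- **Stop reached:** the turning torque was about 0.25–0.3 N·m on the way round. It jumped to 2.6 N·m at the end and was still 2.0 N·m on a short extra push.
- **Ring line:** in the final picture it points the same way as the neck line.
- **Barrel:** it stands upright in the channel at about (0.529, -0.192). That is about 3 mm along the channel from my estimate of its middle, (0.5255, -0.1925).
- **Bystanders:** the spare barrel, beaker, jar and screwdriver are where they started, to within about 10 mm, which is roughly the scatter of the network marks. I made no contact with them.

**What disagreed or was uncertain**
- **Turn angle:** I had expected 97–105° from the pictures, so it turned roughly 10° further than that. I put this down to reading angles off small crops, since the torque jump and the aligned lines both point to the stop.
- **Foot position before lowering:** a rough fit from the side camera put the foot about 11 mm off across the channel, with large errors. The top view and the robot's own pose did not support it, and the barrel went in without any side force.
- **Letting go in the jaws:** contact showed while lowering, but just before release the gripper again carried about the barrel's full weight. The foot may have settled by up to about half a millimetre.

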